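# Try the latch of the wide lens drawer

### The job

Two grey drawer units with sprung lens trays stand on the bench, one wide and one narrow. The wide one has just had its latch repaired, so try it: press the release key on its roof so that its tray pops all the way out, then push that tray home until it clicks and stays shut. Leave the narrow unit's tray shut throughout.

Things in the scene. Friction and masses are not known exactly. Their poses are not given: they have to be found in the camera images.
- wide_unit: Wide drawer unit, fixed: low grey box 115 mm deep (x), 150 wide (y), 52 high. Origin: centre of its underside, on the bench; x points from front to back, y to the left seen from the front. Tray front: bare aluminium plate 90 mm wide, z = 9 to 43 mm, centred at y = -18 mm, its face at x = -66.5 mm when latched. The narrow unit is alike but 105 mm wide; either may stand on the left; yaw up to 15 degrees.
- wide_key_top (a point): Centre of the top of the wide unit's release key: a black square 30 x 30 mm on the roof near the front left corner, at x = -24, y = +51, z = 61 mm of the unit, 9 mm above the roof. It goes straight down 7 mm against a spring (2 N at first, 4 N fully down), frees the tray at 3 to 5 mm and springs back up. It also dips as the tray passes the latch.
- wide_unit_tray (a joint): How far the wide unit's tray is out, in m, along the unit's -x: 0 latched, 0.05 fully out at its stop. Freed, a spring drives it out (4 N shut, 1.6 N out) within about 0.5 s. To latch, push it in a little past 0, where it clicks; the inner stop is at -0.008. Pushing takes 2 to 10 N, most just before the click. Not latched, it comes out again when let go. A lens ring is fixed in it.
- narrow_unit_tray (a joint): How far the narrow unit's tray (aluminium front 45 mm wide, its own black key on its own roof) is out, in m: 0 latched shut, 0.05 fully out. It must stay shut.

How it is judged (in metres and radians):
On the way:
1. the wide unit's tray has popped out, to within 6 mm of its stop (value of joint wide_unit_tray above 0.044 m), for 0.2 s.
At the end, for the whole second after the job is handed in: The wide unit's tray is shut and held by its latch (within 6 mm of its latched place, at rest there by itself), and the narrow unit's tray is shut (within 6 mm) (value of joint each of wide_unit_tray, narrow_unit_tray below 0.006 m and velocity of joint wide_unit_tray below 0.01 m/s); the robot touches nothing.
It fails at once if the narrow unit's tray comes out by more than 10 mm (value of joint narrow_unit_tray above 0.01 m).
It also fails if it takes over 38 s, if anything falls off the work surface, if the arm or the gripper's body presses on something with over 40 N, if the wrist force passes 120 N, or if a joint passes its speed limit or range.

### The arm

A 6-joint arm with a two-finger parallel gripper is mounted at the origin on a cart in front of the work surface, level with it; the furniture and walls round the work are solid. World frame = base frame: x ahead of the robot, y to its left, z up, the work surface at z = 0. Lengths are in mm, angles in rad, forces in N, time in s.
With the tool pointing down it reaches from about 350 to 875 mm from the base axis. Payload 15.5 kg.
Tool frame: the origin (TCP) lies on the front face of the gripper's body, between the roots of the fingers; the fingertips stand 73 mm ahead of it and the grasp point (between the pads) lies 54 mm ahead of it; z points along the fingers, y is the line along which they close (so a half turn about z gives the same grasp; the last joint's range is limited). The gripper opens to 85 mm and grips with 20 to 120 N. Pads are 22 mm wide; open, the fingers measure 114 mm over their backs; the gripper's body (76 mm by 85 mm) begins 54 mm behind the grasp point. The pads swing forward as they close: fully open they stand 13 mm farther back than shut.
Start: joints at [-1.377, 0.494, 1.345, -0, 1.302, -0.096], TCP at [178.003, -599.118, 303.877] pointing down, gripper open.
Joint ranges: [-2.91, 2.91], [-0.82, 2.16], [0.22, 2.67], [-1.22, 4.37], [0.12, 2.79], [-3.08, 3.08]. Speed limits (rad/s): [1.89, 1.89, 2.57, 3.01, 3.01, 3.01].

### API

Orientations are given as a unit quaternion [w, x, y, z].
In Python, from plant import arm gives the robot as it stands. The module is installed in compiled form; this text tells all that it offers.
- The arm moves only by the tool send_rows, never from a script. Its argument "plan" is a list of rows, each a list of 6 numbers: the shift along the tool's x, y, z in cm, then the turn, a rotation vector about the tool's x, y, z in degrees. A call has 1 to 5 rows; each row shifts and turns the commanded pose from where the row before left it, along the tool's axes as they then stand; what a row does not reach is not made up. A row lasts 1/12 s, in which the tool goes at most 41.7 mm and 7.16 degrees, less where a joint would pass 70% of its speed; a pose out of reach is approached as far as the arm can. A call is refused whole if a number of a shift passes 4.17 or a number of a turn 7.16, either way. A call with a gripper value outside its range is refused whole. "grip" is the gripper command: -1 is fully open, 1 is shut, values between are in proportion, set as the call begins (left out, the last holds). The fingers move at their own pace and stop on an object; "grip_force" is the grip in N (left out, the last holds). Time passes only in rows, so rows that do not move let the fingers close. It gives the time, the measured TCP pose, the force, the opening and the grip force at its end, in the units of the state.
- arm.get_obs(): the state, without advancing time (a new reading comes with each control period).
- arm.capture(name): name is "side" or "top" or "wrist"; returns the picture (480x640x3 uint8, red, green, blue); there is no depth.
- arm.camera_info(name): a dict with "fx", "fy", "cx", "cy" (pixels), "cam_to_world" (4x4, takes a point from camera to world coordinates); the wrist camera has in their place "hand_eye" (4x4, takes a point from camera to tool coordinates, whose origin is the TCP and whose axes are the flange's). Camera axes: x right, y down, z forward; pixel columns grow to the right and rows downward; lengths in mm; the calibration is good to about 2 mm. A picture is of the moment at which its call begins: read the wrist's pose just before it. camera_info takes no time and is no camera call.
- arm.sign_off(): hands the job in; it is judged then, once.
Trained networks look in the newest picture that a camera, given by its name, has taken for a name from the list of things; names that differ only in an ending like _2 or _b are one class to them, and where a whole thing is asked for, a point or a joint stands for the part that bears it (a point fixed in the world has none). Each returns a list of dicts, best first, with "confidence" (0 to 1); they miss things now and then, are a little off and sometimes report something else, mostly with a low value. They report only what shows in the picture. A call takes as long as a camera call.
- arm.cut_out(camera, thing): "region" (480x640 bool, what is visible of it) and "point" ([row, column] in pixels, amid what is visible of it).
The state is a dict: "time": time; "joint_pos": joint angles; "joint_vel": joint speeds; "effort": joint torques, N m; "eef_pos": TCP position; "ee_rot": TCP orientation; "ft_force": force on the tool from outside, world axes, zero at the start; "torque": the same for the moment, N m; "finger_gap": finger opening in mm; "finger_force": force on a finger pad.
Only numpy, scipy, OpenCV 4.12 (cv2) and the standard library are available. Lean on these libraries where they do the work, as an engineer would, in place of code of your own. Each camera call takes 0.05 s, during which the arm holds its last target. There are 200 camera calls.

## Working session

There is one attempt and no reset: what is moved stays moved. The work goes in short steps, Python scripts to look and compute and a tool call to move; the robot and the scene stay as the last step left them, time stands still between calls to the robot, and variables do not carry over. Pictures are saved under pics/ and viewed, at most 10 in all, crops included, and the job is handed in when it is done.

Besides the shell and the picture viewer there is one more tool, called after "Call:" in YAML: its name, and indented under it one key for each argument. send_rows: Moves the arm, as the interface text tells. Its arguments: {"type":"object","properties":{"plan":{"type":"array","items":{"type":"array","items":{"type":"number"}}},"grip":{"type":"number"},"grip_force":{"type":"number"}},"required":["plan"]}

```bash
mkdir -p pics; cat > h.py <<'E'
from plant import arm
import numpy as np, cv2
def ray(cam,r,c):
    i=arm.camera_info(cam); T=np.array(i['cam_to_world']) if 'cam_to_world' in i else None
    if T is None:
        from scipy.spatial.transform import Rotation as R
        o=arm.get_obs(); q=o['ee_rot']; W=np.eye(4); W[:3,:3]=R.from_quat([q[1],q[2],q[3],q[0]]).as_matrix(); W[:3,3]=o['eef_pos']
        T=W@np.array(i['hand_eye'])
    d=T[:3,:3]@np.array([(c-i['cx'])/i['fx'],(r-i['cy'])/i['fy'],1.]); return T[:3,3],d
def onz(cam,r,c,z):
    p,d=ray(cam,r,c); return p+d*(z-p[2])/d[2]
E
python3 - <<'E'
from h import *
o=arm.get_obs(); print(o['time'],o['eef_pos'],o['ee_rot'])
a={c:arm.capture(c) for c in('top','side')}
cv2.imwrite('pics/a.png',a['top'][:,:,::-1]); cv2.imwrite('pics/s.png',a['side'][:,:,::-1])
for t,z in(('wide_key_top',61),('wide_unit_tray',26),('wide_unit',52),('narrow_unit_tray',26)):
    for d in arm.cut_out('top',t)[:3]:
        print(t,d['confidence'],d['point'],d['region'].sum(),onz('top',*d['point'],z).round(1))
        m=d['region'].astype(np.uint8); print(cv2.boxPoints(cv2.minAreaRect(cv2.findNonZero(m))).round(0).tolist())
E
```

```text
0.0 [ 177.94883129 -598.82560698  303.2855218 ] [-6.48033260e-04  9.89590883e-01  1.43907827e-01 -3.35920441e-05]
wide_key_top 0.67 [250.7, 350.4] 443 [ 573.8 -298.4   61. ]
[[338.0, 258.0], [341.0, 237.0], [362.0, 240.0], [359.0, 261.0]]
wide_unit_tray 0.74 [283.3, 390.3] 470 [ 528.3 -359.4   26. ]
[[360.0, 282.0], [361.0, 274.0], [424.0, 283.0], [423.0, 290.0]]
wide_unit 0.8 [239.3, 386.6] 8613 [ 591.  -351.5   52. ]
[[327.0, 277.0], [340.0, 191.0], [444.0, 206.0], [432.0, 292.0]]
narrow_unit_tray 0.51 [250.7, 268.9] 236 [ 576.7 -180.4   26. ]
[[253.0, 247.0], [283.0, 242.0], [285.0, 250.0], [254.0, 255.0]]
```

View pics/a.png

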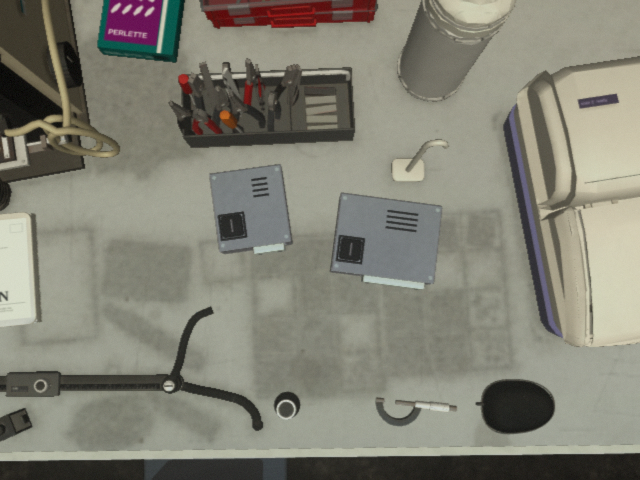

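View pics/s.png

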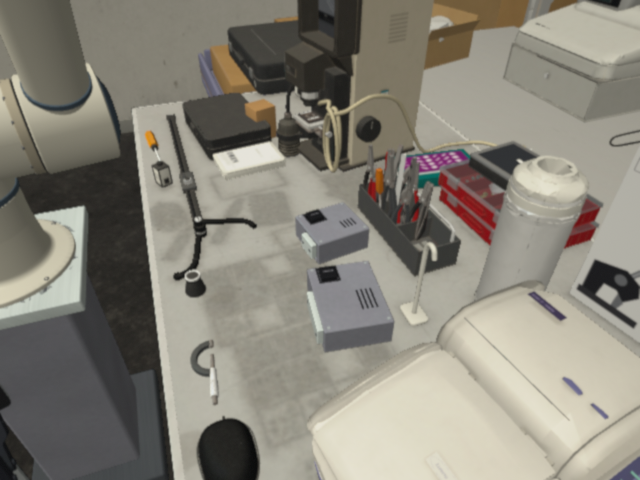

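The top view shows the wide unit on the right: key near (350,250), aluminium front near (392,283), yaw about -9°. The narrow unit is on the left, with its key at (231,226). The side view agrees. I'll move over the wide unit's key.

Call:
send_rows:
  plan:
    - [3.6, -1.36, 0, 0, 0, 0]
    - [3.6, -1.36, 0, 0, 0, 0]
    - [3.6, -1.36, 0, 0, 0, 0]
    - [3.6, -1.36, 0, 0, 0, 0]
  grip: 1

```text
time: 0.63
eef_pos: [301.5, -504.9, 303.9]
ee_rot: [0.0, 0.99, 0.144, 0.0]
ft_force: [1.1, -0.7, 0.1]
finger_gap: 38.9
finger_force: 0.0
```

Call:
send_rows:
  plan:
    - [3.6, -1.36, 0, 0, 0, 0]
    - [3.6, -1.36, 0, 0, 0, 0]
    - [3.6, -1.36, 0, 0, 0, 0]
    - [3.6, -1.36, 0, 0, 0, 0]

```text
time: 0.97
eef_pos: [424.4, -411.4, 304.0]
ee_rot: [0.0, 0.99, 0.144, 0.0]
ft_force: [0.6, -0.8, 1.0]
finger_gap: -0.2
finger_force: 0.0
```

Call:
send_rows:
  plan:
    - [0, 0, 2, 0, 0, 6.4]
    - [0, 0, 2, 0, 0, 6.4]
    - [0, 0, 2, 0, 0, 6.4]
    - [0, 0, 2, 0, 0, 6.3]
    - [0, 0, 0, 0, 0, 0]

```text
time: 1.38
eef_pos: [422.2, -411.5, 220.5]
ee_rot: [-0.002, 0.997, -0.081, -0.002]
ft_force: [-0.3, 0.7, -0.5]
finger_gap: 0.0
finger_force: 0.0
```

```bash
cat > m.py <<'E'
from h import *
from scipy.spatial.transform import Rotation as R
o=arm.get_obs(); q=o['ee_rot']; M=R.from_quat([q[1],q[2],q[3],q[0]]).as_matrix()
p=np.array(o['eef_pos']); print(o['time'],p.round(1),'toolx',M[:,0].round(3),'z',M[:,2].round(3))
a=arm.capture('wrist'); cv2.imwrite('pics/w%d.png'%(o['time']*100),a[:,:,::-1])
for t,z in(('wide_key_top',61),('wide_unit',52),('wide_unit_tray',43)):
    for d in arm.cut_out('wrist',t)[:2]:
        P=onz('wrist',*d['point'],z); m=d['region'].astype(np.uint8)
        b=cv2.boxPoints(cv2.minAreaRect(cv2.findNonZero(m)))
        print(t,d['confidence'],np.round(d['point']),P.round(1),'tool',(M.T@(P-p)).round(1))
        print([onz('wrist',y,x,z)[:2].round(0).tolist() for x,y in b], b.round(0).tolist())
E
python3 m.py; ls pics
```

```text
1.3833 [ 422.2 -411.5  220.5] toolx [ 0.987 -0.161 -0.004] z [-0.003  0.004 -1.   ]
wide_key_top 0.78 [16. 65.] [ 571.6 -296.    61. ] tool [ 129.5 -137.5  159.5]
[[582.0, -282.0], [576.0, -317.0], [560.0, -311.0], [565.0, -276.0]] [[34.0, 0.0], [99.0, 0.0], [99.0, 35.0], [34.0, 35.0]]
wide_unit 0.72 [ 45. 173.] [ 551.  -348.2   52. ] tool [117.7 -82.7 168.3]
[[586.0, -273.0], [563.0, -426.0], [516.0, -418.0], [541.0, -255.0]] [[28.0, 0.0], [301.0, 0.0], [301.0, 90.0], [28.0, 90.0]]
wide_unit_tray 0.98 [ 76. 208.] [ 533.4 -362.9   43. ] tool [102.7 -65.3 177.3]
[[545.0, -317.0], [533.0, -411.0], [520.0, -408.0], [532.0, -314.0]] [[132.0, 67.0], [284.0, 63.0], [284.0, 87.0], [132.0, 91.0]]
wide_unit_tray 0.25 [14. 67.] [ 579.4 -288.    43. ] tool [ 136.  -146.6  177.5]
[[572.0, -265.0], [589.0, -271.0], [584.0, -309.0], [566.0, -303.0]] [[34.0, 34.0], [34.0, 0.0], [99.0, 0.0], [99.0, 34.0]]
a.png
s.png
w138.png
```

Call:
send_rows:
  plan:
    - [2, -3.4, 0, 0, 0, 0]
    - [2, -3.4, 0, 0, 0, 0]
    - [2, -3.4, 0, 0, 0, 0]
    - [2, -3.55, 0, 0, 0, 0]
    - [0, 0, 0, 0, 0, 0]

```text
time: 2.0
eef_pos: [527.3, -284.8, 225.5]
ee_rot: [-0.0, 0.997, -0.075, 0.002]
ft_force: [-0.1, 0.2, 0.6]
finger_gap: -0.1
finger_force: 0.0
```

```bash
python3 m.py; ls pics
```

```text
2.0 [ 527.3 -284.8  225.5] toolx [ 0.989 -0.149  0.003] z [ 0.003 -0.    -1.   ]
wide_key_top 0.67 [157. 322.] [ 576.5 -300.8   61. ] tool [ 50.5   8.6 164.7]
[[592.0, -289.0], [588.0, -318.0], [558.0, -314.0], [563.0, -285.0]] [[300.0, 134.0], [348.0, 134.0], [348.0, 183.0], [300.0, 183.0]]
wide_unit 0.94 [111. 406.] [ 594.9 -356.8   52. ] tool [ 77.   61.2 173.7]
[[658.0, -290.0], [638.0, -437.0], [514.0, -442.0], [537.0, -271.0]] [[281.0, 15.0], [539.0, 9.0], [543.0, 216.0], [285.0, 221.0]]
wide_unit_tray 0.65 [214. 423.] [ 524.7 -365.1   43. ] tool [  8.8  79.9 182.5]
[[536.0, -320.0], [524.0, -410.0], [515.0, -410.0], [528.0, -319.0]] [[356.0, 208.0], [489.0, 206.0], [489.0, 217.0], [356.0, 219.0]]
a.png
s.png
w138.png
w200.png
```

Call:
send_rows:
  plan:
    - [2.5, 0.43, 1.5, 0, 0, 0]
    - [2.5, 0.43, 1.5, 0, 0, 0]
    - [0, 0, 2.5, 0, 0, 0]
    - [0, 0, 2, 0, 0, 0]
    - [0, 0, 0, 0, 0, 0]

```text
time: 2.62
eef_pos: [569.6, -306.2, 145.5]
ee_rot: [-0.001, 0.997, -0.078, -0.002]
ft_force: [-1.4, 0.3, -0.0]
finger_gap: 0.3
finger_force: 0.0
```

```bash
python3 m.py; ls pics
```

```text
2.6167 [ 569.6 -306.2  145.5] toolx [ 0.988 -0.156 -0.005] z [-0.004  0.003 -1.   ]
wide_key_top 0.86 [267. 288.] [ 583.8 -295.9   61. ] tool [ 12.9 -12.2  84.4]
[[598.0, -285.0], [594.0, -315.0], [562.0, -311.0], [565.0, -279.0]] [[257.0, 242.0], [326.0, 238.0], [329.0, 305.0], [260.0, 309.0]]
wide_unit 0.96 [198. 416.] [ 604.8 -358.3   52. ] tool [43.4 46.2 93.1]
[[665.0, -285.0], [645.0, -436.0], [520.0, -446.0], [544.0, -261.0]] [[229.0, 84.0], [595.0, 75.0], [601.0, 333.0], [235.0, 341.0]]
wide_unit_tray 0.88 [334. 440.] [ 526.5 -367.3   43. ] tool [-32.5  67.3 102.5]
[[537.0, -324.0], [525.0, -409.0], [519.0, -409.0], [531.0, -324.0]] [[358.0, 328.0], [517.0, 326.0], [517.0, 335.0], [358.0, 337.0]]
a.png
s.png
w138.png
w200.png
w261.png
```

View pics/w261.png

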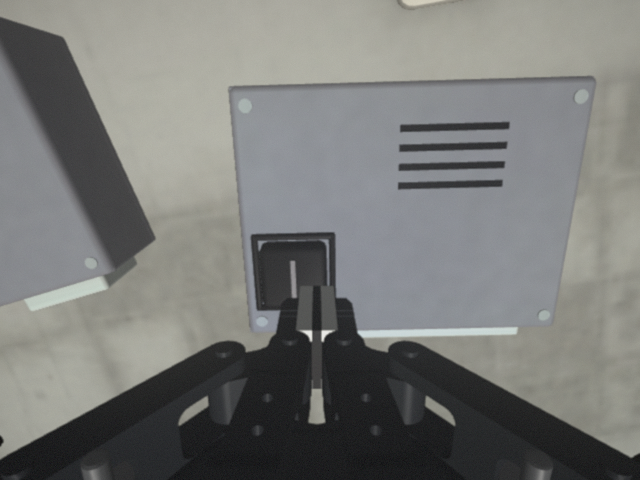

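The wrist view shows the key at about (293,276) with the closed fingertips at (317,290). They need about 7–8 mm forward and 10 mm left.

Call:
send_rows:
  plan:
    - [0.75, -1.0, 0, 0, 0, 0]
    - [0, 0, 0.5, 0, 0, 0]
    - [0, 0, 0, 0, 0, 0]

```text
time: 3.07
eef_pos: [581.0, -296.5, 144.1]
ee_rot: [0.0, 0.997, -0.078, 0.0]
ft_force: [0.1, -0.4, -0.9]
finger_gap: 0.1
finger_force: 0.0
```

```bash
python3 m.py; ls pics
```

```text
3.0667 [ 581.  -296.5  144.1] toolx [ 0.988 -0.155  0.001] z [ 0.001 -0.    -1.   ]
wide_unit 0.97 [215. 444.] [ 605.4 -358.8   52. ] tool [33.7 57.7 92.1]
[[661.0, -285.0], [642.0, -431.0], [521.0, -443.0], [544.0, -264.0]] [[257.0, 112.0], [617.0, 102.0], [623.0, 352.0], [263.0, 361.0]]
wide_unit_tray 0.7 [351. 484.] [ 525.5 -378.2   43. ] tool [-42.3  89.2 101.1]
[[531.0, -352.0], [524.0, -405.0], [519.0, -405.0], [527.0, -352.0]] [[434.0, 348.0], [536.0, 347.0], [536.0, 354.0], [434.0, 355.0]]
a.png
s.png
w138.png
w200.png
w261.png
w306.png
```

Call:
send_rows:
  plan:
    - [0, 0, 0.5, 0, 0, 0]
    - [0, 0, 0.4, 0, 0, 0]
    - [0, 0, 0, 0, 0, 0]

```text
time: 3.52
eef_pos: [580.1, -296.9, 133.8]
ee_rot: [-0.0, 0.997, -0.078, -0.001]
ft_force: [-0.8, -0.7, -0.7]
finger_gap: 0.0
finger_force: 0.0
```

Call:
send_rows:
  plan:
    - [0, 0, 0.3, 0, 0, 0]
    - [0, 0, 0.2, 0, 0, 0]
    - [0, 0, 0, 0, 0, 0]

```text
time: 3.77
eef_pos: [580.5, -297.0, 129.5]
ee_rot: [-0.0, 0.997, -0.078, -0.0]
ft_force: [-1.7, 1.1, 3.4]
finger_gap: -0.3
finger_force: 1.5
```

Contact at 3.4 N. I'll press a little more.

Call:
send_rows:
  plan:
    - [0, 0, 0.15, 0, 0, 0]
    - [0, 0, 0.1, 0, 0, 0]
    - [0, 0, 0, 0, 0, 0]

```text
time: 4.02
eef_pos: [580.5, -297.0, 127.3]
ee_rot: [0.0, 0.997, -0.078, 0.0]
ft_force: [-0.6, 0.8, 3.3]
finger_gap: 0.3
finger_force: 1.8
```

```bash
python3 - <<'E'
from h import *
a=arm.capture('top')
for t,z in(('wide_unit_tray',43),('narrow_unit_tray',43)):
    for d in arm.cut_out('top',t)[:2]: print(t,d['confidence'],d['point'],d['region'].sum(),onz('top',*d['point'],z).round(1))
cv2.imwrite('pics/t2.png',cv2.resize(a[160:320,200:460,::-1],None,fx=3,fy=3))
E
```

```text
wide_unit_tray 0.74 [301.7, 375.3] 955 [ 501.5 -335.1   43. ]
```

View pics/t2.png

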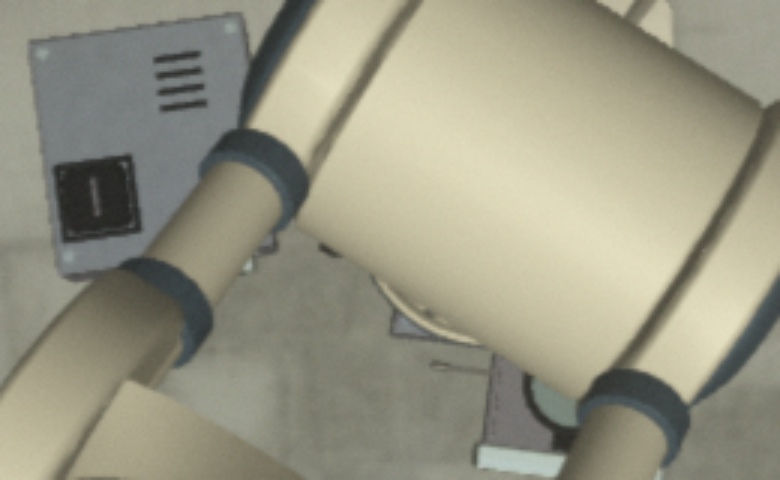

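The top view shows the wide tray out, its bright front edge at about crop (520,458), and the narrow unit's front still flush. I'll raise, then move in front of the tray.

Call:
send_rows:
  plan:
    - [0, 0, -2, 0, 0, 0]
    - [0, 0, -2.5, 0, 0, 0]
    - [-1, 0.5, -2.5, 0, 0, 0]
    - [-3, 1.5, 0, 0, 0, 0]
    - [-3, 1.5, 0, 0, 0, 0]

```text
time: 4.58
eef_pos: [506.4, -321.0, 198.8]
ee_rot: [0.001, 0.997, -0.077, 0.002]
ft_force: [-0.3, -1.5, -1.2]
finger_gap: 0.0
finger_force: 0.0
```

Call:
send_rows:
  plan:
    - [-3, 1.6, 0, 0, 0, 0]
    - [-3, 1.6, 0, 0, 0, 0]
    - [-1, 0, 0, 0, 0, 0]
    - [0, 0, 0, 0, 0, 0]

```text
time: 4.92
eef_pos: [429.5, -341.5, 197.4]
ee_rot: [-0.0, 0.997, -0.079, -0.001]
ft_force: [1.0, 0.5, -0.7]
finger_gap: 0.1
finger_force: 0.0
```

```bash
python3 m.py; ls pics
```

```text
4.9167 [ 429.5 -341.5  197.4] toolx [ 0.987 -0.158 -0.001] z [-0.001  0.001 -1.   ]
wide_key_top 0.6 [  8. 178.] [ 568.1 -295.5   61. ] tool [129.7 -67.2 136.3]
[[574.0, -282.0], [569.0, -313.0], [562.0, -311.0], [567.0, -279.0]] [[147.0, 0.0], [212.0, 0.0], [212.0, 17.0], [147.0, 17.0]]
wide_unit 0.93 [ 60. 306.] [ 537.1 -352.6   52. ] tool [108.1  -5.9 145.3]
[[578.0, -273.0], [555.0, -420.0], [472.0, -415.0], [498.0, -249.0]] [[137.0, 0.0], [432.0, 0.0], [432.0, 166.0], [137.0, 166.0]]
wide_unit_tray 0.65 [108. 322.] [ 512.7 -357.7   43. ] tool [ 84.9   2.9 154.3]
[[548.0, -295.0], [536.0, -402.0], [475.0, -399.0], [488.0, -283.0]] [[199.0, 58.0], [396.0, 50.0], [401.0, 163.0], [203.0, 171.0]]
a.png
s.png
t2.png
w138.png
w200.png
w261.png
w306.png
w491.png
```

Call:
send_rows:
  plan:
    - [0, 0.2, 2.6, 0, 0, 0]
    - [0, 0, 2.6, 0, 0, 0]
    - [0, 0, 2.6, 0, 0, 0]
    - [0, 0, 2.4, 0, 0, 0]
    - [0, 0, 0, 0, 0, 0]

```text
time: 5.53
eef_pos: [431.3, -341.9, 91.6]
ee_rot: [-0.002, 0.997, -0.077, -0.002]
ft_force: [-1.6, 1.1, -1.6]
finger_gap: -0.2
finger_force: 0.0
```

Call:
send_rows:
  plan:
    - [1, 0, 0, 0, 0, 0]
    - [1, 0, 0, 0, 0, 0]
    - [0.5, 0, 0, 0, 0, 0]
    - [0.5, 0, 0, 0, 0, 0]
    - [0, 0, 0, 0, 0, 0]

```text
time: 5.95
eef_pos: [462.8, -348.5, 96.5]
ee_rot: [0.001, 0.997, -0.078, 0.001]
ft_force: [0.2, 0.8, -0.2]
finger_gap: 0.3
finger_force: 0.0
```

Call:
send_rows:
  plan:
    - [0.8, 0, 0, 0, 0, 0]
    - [0.8, 0, 0, 0, 0, 0]
    - [0.8, 0, 0, 0, 0, 0]
    - [0, 0, 0, 0, 0, 0]

```text
time: 6.28
eef_pos: [486.3, -352.0, 95.5]
ee_rot: [0.0, 0.997, -0.078, 0.0]
ft_force: [-1.9, 0.6, 1.5]
finger_gap: -0.2
finger_force: 1.1
```

Call:
send_rows:
  plan:
    - [0.6, 0, 0, 0, 0, 0]
    - [0.6, 0, 0, 0, 0, 0]
    - [0.6, 0, 0, 0, 0, 0]
    - [0, 0, 0, 0, 0, 0]

```text
time: 6.62
eef_pos: [503.6, -354.6, 95.3]
ee_rot: [0.0, 0.997, -0.078, 0.0]
ft_force: [-3.1, 3.6, 0.6]
finger_gap: -0.1
finger_force: 1.5
```

Call:
send_rows:
  plan:
    - [0.4, 0, 0, 0, 0, 0]
    - [0.4, 0, 0, 0, 0, 0]
    - [0, 0, 0, 0, 0, 0]

```text
time: 6.87
eef_pos: [509.9, -355.5, 95.1]
ee_rot: [-0.0, 0.997, -0.078, -0.001]
ft_force: [-6.8, 1.6, 2.8]
finger_gap: -0.0
finger_force: 3.3
```

Call:
send_rows:
  plan:
    - [0.3, 0, 0, 0, 0, 0]
    - [0.2, 0, 0, 0, 0, 0]
    - [0, 0, 0, 0, 0, 0]

```text
time: 7.12
eef_pos: [515.5, -356.5, 95.2]
ee_rot: [-0.0, 0.997, -0.078, -0.0]
ft_force: [-2.7, 2.3, -0.6]
finger_gap: -0.2
finger_force: 1.3
```

Call:
send_rows:
  plan:
    - [0.2, 0, 0, 0, 0, 0]
    - [0, 0, 0, 0, 0, 0]

```text
time: 7.28
eef_pos: [517.5, -356.8, 95.2]
ee_rot: [-0.0, 0.997, -0.078, -0.0]
ft_force: [-4.3, 2.3, -0.8]
finger_gap: -0.1
finger_force: 1.8
```

Call:
send_rows:
  plan:
    - [0.2, 0, 0, 0, 0, 0]
    - [0, 0, 0, 0, 0, 0]

```text
time: 7.45
eef_pos: [519.5, -357.1, 95.2]
ee_rot: [-0.0, 0.997, -0.078, -0.0]
ft_force: [-3.3, 3.4, -0.8]
finger_gap: -0.2
finger_force: 1.9
```

Call:
send_rows:
  plan:
    - [0.2, 0, 0, 0, 0, 0]
    - [0, 0, 0, 0, 0, 0]

```text
time: 7.62
eef_pos: [521.4, -357.4, 95.3]
ee_rot: [-0.0, 0.997, -0.078, -0.0]
ft_force: [-3.2, 3.7, -2.1]
finger_gap: 0.2
finger_force: 1.9
```

Call:
send_rows:
  plan:
    - [0.15, 0, 0, 0, 0, 0]
    - [0, 0, 0, 0, 0, 0]

```text
time: 7.78
eef_pos: [522.8, -357.7, 95.3]
ee_rot: [-0.0, 0.997, -0.078, -0.0]
ft_force: [-3.9, 3.1, -1.7]
finger_gap: 0.0
finger_force: 2.0
```

Call:
send_rows:
  plan:
    - [0.2, 0, 0, 0, 0, 0]
    - [0, 0, 0, 0, 0, 0]

```text
time: 7.95
eef_pos: [523.9, -357.8, 95.2]
ee_rot: [-0.0, 0.997, -0.078, -0.001]
ft_force: [-11.3, 2.4, 2.9]
finger_gap: -0.0
finger_force: 5.5
```

Call:
send_rows:
  plan:
    - [-0.5, 0, 0, 0, 0, 0]
    - [-1.5, 0, 0, 0, 0, 0]
    - [-3, 0, 0, 0, 0, 0]
    - [-3, 0, 0, 0, 0, 0]
    - [0, 0, 0, 0, 0, 0]

```text
time: 8.37
eef_pos: [441.6, -344.4, 95.3]
ee_rot: [-0.001, 0.997, -0.079, -0.001]
ft_force: [0.3, -0.4, -0.8]
finger_gap: -0.1
finger_force: 0.0
```

Call:
send_rows:
  plan:
    - [-1, 0, -3, 0, 0, 0]
    - [0, 0, -3, 0, 0, 0]
    - [0, 0, -3, 0, 0, 0]
    - [0, 0, -2, 0, 0, 0]
    - [0, 0, 0, 0, 0, 0]

```text
time: 8.78
eef_pos: [437.6, -345.8, 209.9]
ee_rot: [0.003, 0.997, -0.078, 0.003]
ft_force: [0.2, -0.5, 0.9]
finger_gap: 0.2
finger_force: 0.0
```

```bash
python3 m.py; cp $(ls -t pics/w*|head -1) pics/last.png
```

```text
8.7833 [ 437.6 -345.8  209.9] toolx [ 0.988 -0.156  0.007] z [ 0.006 -0.006 -1.   ]
wide_key_top 0.69 [ 20. 179.] [ 569.7 -295.5   61. ] tool [121.7 -71.  149.4]
[[581.0, -284.0], [576.0, -315.0], [557.0, -310.0], [562.0, -278.0]] [[151.0, 0.0], [213.0, 0.0], [213.0, 43.0], [151.0, 43.0]]
wide_unit 0.94 [ 47. 284.] [ 549.6 -345.1   52. ] tool [109.4 -18.9 158.6]
[[583.0, -275.0], [561.0, -418.0], [512.0, -415.0], [536.0, -261.0]] [[140.0, 0.0], [418.0, 0.0], [418.0, 99.0], [140.0, 99.0]]
wide_unit_tray 0.72 [ 86. 316.] [ 527.9 -358.6   43. ] tool [ 90.   -2.3 167.5]
[[539.0, -316.0], [528.0, -402.0], [516.0, -401.0], [527.0, -313.0]] [[239.0, 79.0], [391.0, 73.0], [392.0, 96.0], [239.0, 101.0]]
```

View pics/last.png

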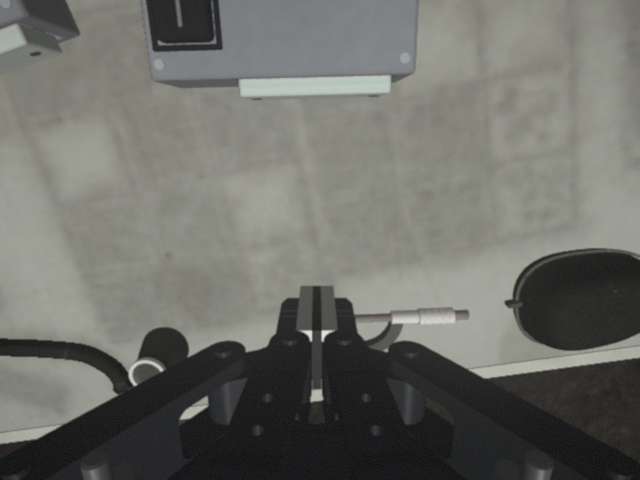

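The wrist view shows the wide tray's front flush with its unit at (315,87), 0.8 s after I let go. The narrow tray is also shut at (25,40), and the arm is clear of everything.

```bash
python3 -c "
from plant import arm
print(arm.sign_off())"
```

```text
the job is handed in; nothing more can be done
None
```

The wide unit's tray popped fully out when I pressed its key, and I pushed it back until it latched shut. The narrow unit's tray stayed shut throughout, and I handed the job in at about 9 s with the arm clear; the hand-in gave no verdict.

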